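Hold the reference glass in the oil tester's light path

ROBOT

A 6-joint arm with a two-finger parallel gripper is mounted at the origin on the work surface. World frame = base frame: x ahead of the robot, y to its left, z up, the work surface at z = 0. Lengths are in mm, angles in rad, forces in N, time in s.
With the tool pointing down it reaches from about 275 to 750 mm from the base axis. Payload 10.2 kg.
Tool frame: the origin (TCP) lies midway between the tips of the shut fingers; the grasp point (between the pads) lies 19 mm behind it; z points along the fingers, y is the line along which they close (so a half turn about z gives the same grasp; the last joint's range is limited). The gripper opens to 85 mm and grips with 20 to 120 N. Pads are 22 mm wide; open, the fingers measure 114 mm over their backs; the gripper's body (76 mm by 85 mm) begins 54 mm behind the grasp point. The pads swing forward as they close: fully open they stand 13 mm farther back than shut.
Start: joints at [-1.569, 0.313, 1.498, -0, 1.331, -0.223], TCP at [117.015, -511.799, 231.294] pointing down, gripper open.
Joint ranges: [-2.94, 2.94], [-0.97, 2.17], [0.19, 2.56], [-1.23, 4.37], [0.02, 3.11], [-2.88, 2.88]. Speed limits (rad/s): [2.39, 2.39, 3.01, 3.14, 3.14, 3.14].

INTERFACE

Orientations are given as a unit quaternion [w, x, y, z].
In Python, from rig import sense, capture, finish_job, find_in, place_of gives the robot as it stands. The module is installed in compiled form; this text tells all that it offers.
- The arm moves only by the shell command python3 -m jog 'ROWS' [FORCE]. ROWS is JSON, a list of rows, each an object of numbers: "tx", "ty", "tz": the shift along the tool's x, y, z in mm; "ax", "ay", "az": the turn, a rotation vector about the tool's x, y, z in rad; "jaw": the closure, from -1 (fully open) to 1 (shut), so that 0 is half open. In form: [{"tx": .., "ty": .., "tz": .., "ax": .., "ay": .., "az": .., "jaw": ..}, ...]. A call has 1 to 5 rows; each row shifts and turns the commanded pose from where the row before left it, along the tool's axes as they then stand; what a row does not reach is not made up. A row lasts 1/8 s, in which the tool goes at most 62.5 mm and 10.7 degrees, less where a joint would pass 70% of its speed; a pose out of reach is approached as far as the arm can. A call with a gripper value outside its range is refused whole. The fingers move at their own pace and stop on an object; FORCE is the grip in N (left out, the last holds). Time passes only in rows, so rows that do not move let the fingers close. It gives the time, the measured TCP pose, the force, the opening and the grip force at its end, in the units of the state.
- sense(): the state, without advancing time (a new reading comes with each control period).
- capture(name): name is "side" or "top"; returns a dict with "color" (420x560x3 uint8, red, green, blue), "depth" (420x560 float32, mm along the optical axis (not along the pixel's ray), 0 where there is no reading), "fx", "fy", "cx", "cy" (pixels), "camera_from_world" (4x4, takes a point from world to camera coordinates). Camera axes: x right, y up, looking along -z (the intrinsics and any distortion apply to the point x, -y, -z); pixel columns grow to the right and rows downward; lengths in mm; the calibration is good to about 2 mm. A picture is of the moment at which its call begins.
- finish_job(): hands the job in; it is judged then, once.
Trained networks look in the newest picture that a camera, given by its name, has taken for a name from the list of things; names that differ only in an ending like _2 or _b are one class to them, and where a whole thing is asked for, a point or a joint stands for the part that bears it (a point fixed in the world has none). Each returns a list of dicts, best first, with "conf" (0 to 1); they miss things now and then, are a little off and sometimes report something else, mostly with a low value. They report only what shows in the picture. A call takes as long as a camera call. They do not tell look-alikes from the thing itself.
- find_in(query, camera): "centre" ([column, row] in pixels, amid what is visible of it).
- place_of(query, camera): "centre" ([column, row] in pixels: a listed point, or the origin of a listed thing).
The state is a dict: "time_s": time; "joints": joint angles; "dq": joint speeds; "tau": joint torques, N m; "eef_pos": TCP position; "ee_rot": TCP orientation; "force": force on the tool from outside, world axes, zero at the start; "wrist_torque": the same for the moment, N m; "grip_width": opening from 0.0 (shut) to 1.0 (fully open); "grip_force": force on a finger pad.
Only numpy, scipy, OpenCV 4.12 (cv2) and the standard library are available. Lean on these libraries where they do the work, as an engineer would, in place of code of your own. Each camera call takes 0.05 s, during which the arm holds its last target. There are 200 camera calls.

TASK

Check the oil tester with its reference glass: lift the loose lid off the tin by its knob and set it down (do not drop it) knob up on the bench, then take the glass cell out of the tin, gripping it by its two frosted faces only and never touching the clear polished faces with the fingers. Keep it upright and hold it in the tester's light path, without knocking it against the tester, centred on the light path about midway between lamp and receiver, with its polished faces square to the light. Finish while still holding it there in mid-air; leave the gear, bolt and socket where they are.

Things in the scene. Friction and masses are not known exactly. Their poses are not given: they have to be found in the camera images.
- cell_center (a point): centre (half-way up) of the reference glass: upright glass block like a large cuvette, 20 (x) x 32 (y) x 60 (z) mm, 100 g. Frosted whitish faces look along its +y and -y: 20 mm wide, 60 tall, 32 mm apart. Clear polished faces look along its +x and -x, 20 mm apart. z up. It starts loose in the tin under the lid, up to 15 mm off the tin's centre, turned any way; half-turns look the same.
- cell: the same reference glass as one body; origin at the centre of its underside, 30 mm below cell_center, same axes.
- cell_glass: the clear core of the cell with the two polished faces (not to be touched by the fingers): 20 (x) x 26 (y) x 60 mm, between two frosted cheeks each 3 mm thick; origin and axes as cell.
- tin: round open aluminium tin fixed to the bench, outside diameter 148 mm, inside 140 mm, 76 mm tall; the floor inside (a rubber pad) is 8 mm above its underside. Origin at the centre of its underside on the bench.
- lid: loose round steel lid, 156 mm diameter, 5 mm thick, with a 128 mm diameter, 4 mm high step beneath that drops into the tin; about 230 g with its knob. Origin at the centre of the step's underside (the lowest point: 72 mm above the bench when on the tin, 0 when lying knob up on the bench), z up.
- lid_knob: black knob fixed upright at the middle of the lid: a 20 mm diameter neck 10 mm high, flaring to a 30 mm diameter head, 34 mm tall in all. Origin at its foot, on the lid's top, 9 mm above the lid's origin.
- knob_grip (a point): where to grip the knob: on its axis at the middle of its 30 mm diameter head, 24 mm above the lid's top face and 33 mm above the lid's origin (head top 10 mm higher).
- beam_mid (a point): middle of the tester's light path, 110 mm above the bench. Its x axis runs along the light from the lamp to the receiver (level), z up. The noses of lamp and receiver are 110 mm apart, each 55 mm from this point; nothing stands between them but the 12 mm high bed.
- tester: oil tester fixed to the bench: steel bed 240 (x) x 80 (y) x 12 mm, lamp house at -x (finned top), receiver house at +x, each 45 x 56 mm, 135 mm tall (fins to 143), with 30 mm round noses facing each other. Origin at the centre of its underside. Tin and tester stand on opposite sides (either way); light path within 0.6 rad of the world's x; bench between clear for the lid, save the socket nearer and the gear beyond.
- gear: bystander: dark steel gear wheel lying flat, 92 mm diameter, 26 mm high, beyond the middle of the work. Origin at the centre of its underside.
- bolt: bystander: flanged bolt standing on its head, 24 mm flange, 58 mm tall, at the far side. Origin at the centre of its underside.
- socket: bystander: steel wrench socket standing upright, 28 mm diameter, 38 mm tall, between the robot and the work. Origin at the centre of its underside.
There are look-alikes about, which are no part of the job. There is more than one size of the lid; the one meant has the size given above.

How it is judged (in metres and radians):
On the way, in this order (a step that is already met when the one before it is completed fails the run):
1. the lid is lifted clear of the tin, held by its knob (height (world z) of lid above 0.08 m and contact force between the fingers and lid_knob above 0.5 N), for 0.2 s.
2. the lid lies flat on the bench, knob up, let go (height (world z) of lid below 0.006 m and angle between lid's own z axis and vertical below 0.1 rad and linear speed of lid below 0.03 m/s and contact force between the fingers and lid below 0.1 N), for 0.2 s.
3. the reference glass is lifted out of the tin in the fingers (height (world z) of cell_center above 0.106 m and contact force between the fingers and cell above 1 N and contact force between cell and tin below 0.1 N), for 0.2 s.
At the end, for the whole second after the job is handed in: The cell is held still, touching only the fingers, centre within 6 mm sideways and 8 mm in height of the light path, within 20 mm of midway, polished faces square to the light within 8 degrees, upright within 7 degrees; the lid lies flat on the bench, knob up, let go, at rest (all of step 2 and x of cell_center in the frame of beam_mid between -0.02 and 0.02 m and y of cell_center in the frame of beam_mid between -0.006 and 0.006 m and z of cell_center in the frame of beam_mid between -0.008 and 0.008 m and angle between the x axis of cell_center and the x axis of beam_mid, either way round below 0.14 rad and angle between cell_center's own z axis and vertical below 0.12 rad and linear speed of cell below 0.02 m/s and contact force between the fingers and cell above 1 N and contact force between cell and tester below 0.1 N); the arm keeps its last pose, push and grip.
It fails at once if the fingers touch the clear polished glass (contact force between the fingers and cell_glass above 0.5 N).
It fails at once if the glass cell is tipped over (more than about 35 degrees) (angle between cell_center's own z axis and vertical above 0.6 rad).
It fails at once if the cell is knocked against the tester (contact force between cell and tester above 2 N).
It fails at once if the lid is dropped (linear speed of lid above 0.6 m/s and contact force between the fingers and lid below 0.1 N).
It fails at once if a bystander is shifted by more than 20 mm (distance of any of gear, bolt, socket from where it was at the start of the episode above 0.02 m).
It also fails if it takes over 64 s, if anything falls off the work surface, if the arm or the gripper's body presses on something with over 40 N, if the wrist force passes 120 N, or if a joint passes its speed limit or range.

## Working session

There is one attempt and no reset: what is moved stays moved. The work goes in short steps, Python scripts to look and compute and a shell command to move; the robot and the scene stay as the last step left them, time stands still between calls to the robot, and variables do not carry over. Pictures are saved under pics/ and viewed, at most 10 in all, crops included, and the job is handed in when it is done.

```bash
mkdir -p pics; cat > h.py <<'E'
import numpy as np, cv2, json
from rig import sense, capture, find_in, place_of
from scipy.spatial.transform import Rotation as R
def rot():
    q=sense()["ee_rot"]; return R.from_quat([q[1],q[2],q[3],q[0]])
def world(c,u,v,d):
    p=np.array([(u-c["cx"])/c["fx"]*d, -(v-c["cy"])/c["fy"]*d, -d,1.0]); return (np.linalg.inv(c["camera_from_world"])@p)[:3]
def atz(c,u,v,z):
    M=np.linalg.inv(c["camera_from_world"]); o=M[:3,3]; p=world(c,u,v,1000.)
    return o+(p-o)*(z-o[2])/(p[2]-o[2])
def cloud(c):
    d=c["depth"]; v,u=np.mgrid[:d.shape[0],:d.shape[1]]
    P=np.stack([(u-c["cx"])/c["fx"]*d,-(v-c["cy"])/c["fy"]*d,-d,np.ones_like(d)],-1)
    return (P@np.linalg.inv(c["camera_from_world"]).T)[...,:3]
def delta(target,yaw=None):
    "tool-axes shift to world target mm; tool y-axis yaw"
    s=sense(); r=rot(); d=r.inv().apply(np.array(target)-np.array(s["eef_pos"]))
    y=r.as_matrix()[:,1]; x=r.as_matrix()[:,2]
    print("tool shift",d.round(1),"toolY ang",round(float(np.arctan2(y[1],y[0])),3),"z",x.round(3))
def save(c,n,box=None,s=1):
    im=c["color"][...,::-1]
    if box: im=im[box[1]:box[3],box[0]:box[2]]
    cv2.imwrite("pics/"+n,cv2.resize(im,None,fx=s,fy=s,interpolation=cv2.INTER_CUBIC))
E
python3 - <<'E'
from h import *
t=capture("top"); s=capture("side")
save(t,"top1.png");save(s,"side1.png")
print(sense())
for n,c in(("top",t),("side",s)):
    print(n,c["fx"],c["cx"],c["cy"],np.linalg.inv(c["camera_from_world"]).round(3).tolist())
    for q,z in(("knob_grip",105),("lid",72),("tin",0),("beam_mid",110),("tester",0),("gear",0),("bolt",0),("socket",0)):
        for r in place_of(q,n)[:3]: print(q,np.round(r["centre"],1),round(r["conf"],2),atz(c,*r["centre"],z).round(1))
E
```

```text
{'time_s': 0.1, 'joints': array([-1.56939154e+00,  3.13398139e-01,  1.49835692e+00, -2.51515411e-06,
        1.33100624e+00, -2.23399575e-01]), 'dq': array([ 0.00058724, -0.00223694, -0.00215126, -0.0011416 , -0.00067034,
        0.00226877]), 'tau': array([ 2.29069250e-03, -4.12901330e+01, -2.60146379e+01, -2.38700477e-04,
        3.08077353e-03, -3.44283535e-05]), 'eef_pos': array([ 117.01811953, -511.55693731,  230.79178843]), 'ee_rot': array([-5.80864540e-04,  9.93689320e-01,  1.12165922e-01,  6.35115627e-05]), 'force': array([-0.28702267,  0.66325845,  0.27287869]), 'wrist_torque': array([ 0.01746942, -0.03086442,  0.01122883]), 'grip_force': 0.0, 'grip_width': 0.9960960592480643}
top 476.01680692973326 282.50632333903474 206.55311726878682 [[0.02, 0.982, -0.189, 286.883], [-1.0, 0.02, -0.001, 19.549], [0.003, 0.189, 0.982, 1328.334], [0.0, 0.0, 0.0, 1.0]]
knob_grip [198.8 195.4] 0.93 [547.3 241.2 105. ]
knob_grip [201.6 303.9] 0.9 [268.4 219.4 105. ]
knob_grip [182.2 112.3] 0.77 [777.3 298.5 105. ]
lid [181.8 117.4] 0.89 [775.5 306.3  72. ]
lid [202.6 301.2] 0.78 [274.8 222.6  
[... 313 characters left out ...]
207157347195 213.4158209025695 [[-0.974, 0.131, -0.185, 349.345], [-0.227, -0.531, 0.816, 885.399], [0.009, 0.837, 0.547, 696.59], [0.0, 0.0, 0.0, 1.0]]
knob_grip [106.2 313.2] 0.81 [754.5 361.7 105. ]
knob_grip [407.5 334.7] 0.81 [271.4 293.4 105. ]
knob_grip [250.6 287.5] 0.76 [541.3 245.  105. ]
lid [249.  298.9] 0.85 [546.5 239.4  72. ]
lid [110.6 333.2] 0.73 [746.7 372.9  72. ]
lid [397.8 352.4] 0.6 [281.6 302.8  72. ]
tin [246.  327.9] 0.66 [553.2 242.3   0. ]
tester [300.9 198.3] 0.93 [ 541.1 -240.6    0. ]
gear [176.2 247.8] 0.63 [776.9  41.1   0. ]
bolt [226.6 190.5] 0.44 [ 744.8 -231.8    0. ]
bolt [248.7 324.8] 0.42 [550.5 233.4   0. ]
socket [359.8 254.5] 0.51 [366.3 -33.9   0. ]
```

View pics/top1.png

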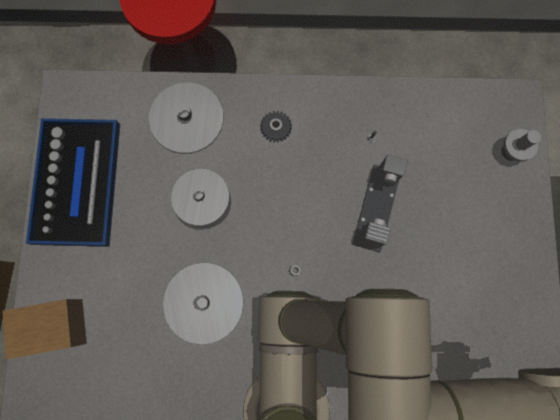

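View pics/side1.png

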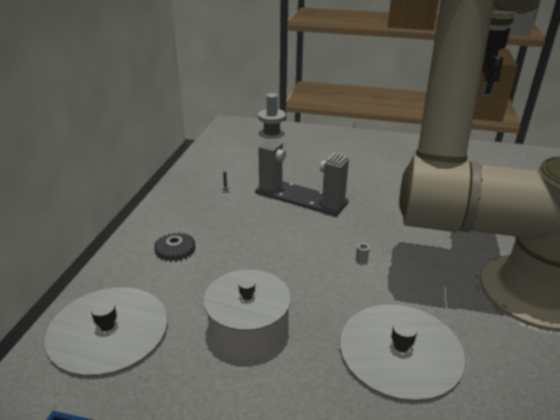

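```bash
python3 - <<'E'
from h import *
for n in("top","side"):
    c=capture(n); P=cloud(c).reshape(-1,3); ok=c["depth"].ravel()>0; P=P[ok]
    # knob top
    m=(np.hypot(P[:,0]-546,P[:,1]-243)<40)&(P[:,2]>105)&(P[:,2]<125); k=P[m]; print(n,"knob",len(k),k.mean(0).round(1),np.percentile(k[:,2],[5,50,95]).round(1))
    m=(np.hypot(P[:,0]-546,P[:,1]-243)<95)&(P[:,2]>74)&(P[:,2]<90); k=P[m]
    if len(k)>5: print("lid",len(k),cv2.minEnclosingCircle(k[:,:2].astype(np.float32)),np.median(k[:,2]))
    # tester
    m=(np.hypot(P[:,0]-541,P[:,1]+247)<150)&(P[:,2]>120)&(P[:,2]<160); k=P[m]
    print("houses",len(k),cv2.minAreaRect(k[:,:2].astype(np.float32)),np.median(k[:,2]))
    for sgn in(-1,1):
        a=k[(k[:,0]-541)*sgn>0]; print(len(a),cv2.minAreaRect(a[:,:2].astype(np.float32)),a[:,2].max())
    m=(np.hypot(P[:,0]-541,P[:,1]+247)<135)&(P[:,2]>6)&(P[:,2]<20); k=P[m]; print("bed",len(k),cv2.minAreaRect(k[:,:2].astype(np.float32)))
E
```

```text
top knob 15 [542.8 235.7 111.5] [107.  110.9 117.8]
lid 2545 ((549.9450073242188, 243.5949249267578), 78.10967254638672) 81.33786386557904
houses 887 ((543.6910400390625, -244.66104125976562), (56.35013961791992, 230.95054626464844), 74.70917510986328) 134.87737209597367
455 ((461.6287841796875, -222.2586669921875), (56.32633590698242, 60.80135726928711), 74.49637603759766) 148.11728063604255
432 ((625.8600463867188, -266.8474426269531), (55.65178680419922, 60.36271667480469), 74.12333679199219) 141.47835262121725
bed 1474 ((538.57373046875, -248.94972229003906), (255.41015625, 236.13217163085938), 16.580503463745117)
side knob 62 [546.  254.6 109.8] [105.9 109.5 113.8]
lid 4070 ((548.8587036132812, 243.795166015625), 79.14946746826172) 80.16145487723674
houses 631 ((543.0363159179688, -243.34552001953125), (62.026611328125, 232.358642578125), 75.25326538085938) 132.85872624393267
343 ((460.7237548828125, -220.7066192626953), (60.147239685058594, 61.67512893676758), 75.32341003417969) 144.61772919818327
288 ((624.7340087890625, -264.85986328125), (61.700382232666016, 62.685123443603516), 76.98308563232422) 136.4718608825674
bed 1146 ((540.9989013671875, -242.64126586914062), (86.19155883789062, 239.6725616455078), 74.66072845458984)
```

The lid meant is the middle disc at px (199,197): radius 78 mm, on the tin at about (549.5, 243.7). The two larger lids at (186,117) and (203,303) are look-alikes. The tester is at px (377,205), with the finned lamp house at the near end (377,231). The side picture agrees, with the lid at (247,300).

```bash
for i in 1 2; do python3 -m jog '[{"tx":42,"ty":-45.5,"tz":0,"jaw":-1},{"tx":42,"ty":-45.5,"jaw":-1},{"tx":42,"ty":-45.5,"jaw":-1},{"tx":42,"ty":-45.5,"jaw":-1},{"tx":42,"ty":-45.5,"jaw":-1}]' 60; done; python3 -c "
from h import *
delta([549.5,243.7,150]);print(sense()['joints'].round(3))"
```

```text
tool shift [ 590.  -640.1   81.3] toolY ang -1.346 z [ 0.  0. -1.]
[-1.569  0.313  1.498  0.     1.331 -0.223]schema error: expected keys tx, ty, tz, ax, ay, az, jaw
schema error: expected keys tx, ty, tz, ax, ay, az, jaw
```

```bash
python3 -m jog '[{"tx":42,"ty":-45.5,"tz":0,"ax":0,"ay":0,"az":0,"jaw":-1},{"tx":42,"ty":-45.5,"tz":0,"ax":0,"ay":0,"az":0,"jaw":-1},{"tx":42,"ty":-45.5,"tz":0,"ax":0,"ay":0,"az":0,"jaw":-1},{"tx":42,"ty":-45.5,"tz":0,"ax":0,"ay":0,"az":0,"jaw":-1},{"tx":42,"ty":-45.5,"tz":0,"ax":0,"ay":0,"az":0,"jaw":-1}]' 60;  python3 -m jog '[{"tx":42,"ty":-45.5,"tz":0,"ax":0,"ay":0,"az":0,"jaw":-1},{"tx":42,"ty":-45.5,"tz":0,"ax":0,"ay":0,"az":0,"jaw":-1},{"tx":42,"ty":-45.5,"tz":0,"ax":0,"ay":0,"az":0,"jaw":-1},{"tx":42,"ty":-45.5,"tz":0,"ax":0,"ay":0,"az":0,"jaw":-1},{"tx":42,"ty":-45.5,"tz":0,"ax":0,"ay":0,"az":0,"jaw":-1}]' 60; python3 -c "
from h import *
delta([549.5,243.7,150]);print(sense()['joints'].round(3))"
```

```text
time_s: 1.62
eef_pos: [271.6, -241.5, 231.5]
ee_rot: [0.0, 0.994, 0.112, 0.0]
force: [0.9, -0.5, -0.5]
grip_width: 1.003
grip_force: 0.0
time_s: 2.25
eef_pos: [425.8, 27.4, 231.6]
ee_rot: [0.0, 0.994, 0.112, 0.001]
force: [1.2, -0.8, 0.0]
grip_width: 0.995
grip_force: 0.0
tool shift [ 168.7 -183.3   81.7] toolY ang -1.346 z [ 0.001 -0.    -1.   ]
[-0.212  0.093  1.769 -0.     1.279  1.134]
```

```bash
python3 -m jog '[{"tx":42,"ty":-45.5,"tz":20,"ax":0,"ay":0,"az":0,"jaw":-1},{"tx":42,"ty":-45.5,"tz":20,"ax":0,"ay":0,"az":0,"jaw":-1},{"tx":42,"ty":-45.5,"tz":20,"ax":0,"ay":0,"az":0,"jaw":-1},{"tx":40,"ty":-44,"tz":21,"ax":0,"ay":0,"az":0,"jaw":-1},{"tx":0,"ty":0,"tz":0,"ax":0,"ay":0,"az":0,"jaw":-1}]' 60; python3 - <<'E'
from h import *
delta([549.5,243.7,150]);print(sense()['joints'].round(3))
for n in("top","side"):
    c=capture(n); save(c,n+"2.png",(140,140,280,245) if n=="top" else (170,170,330,390),4 if n=="top" else 2.5)
    P=cloud(c); 
    hsv=cv2.cvtColor(c["color"],cv2.COLOR_RGB2HSV)
    if n=="side":
        m=(hsv[...,2]<70)&(P[...,2]>83)&(P[...,2]<118)&(np.hypot(P[...,0]-549,P[...,1]-244)<30)
        v,u=np.nonzero(m); print("dark knob px",len(u),u.min(),u.max(),v.min(),v.max(),P[m].mean(0).round(1))
E
```

```text
time_s: 2.88
eef_pos: [542.4, 234.1, 149.7]
ee_rot: [0.0, 0.993, 0.114, -0.002]
force: [-0.1, -1.1, 0.2]
grip_width: 1.003
grip_force: 0.0
tool shift [ 9.1 -7.8 -0.3] toolY ang -1.342 z [-0.004 -0.001 -1.   ]
[0.209 0.529 1.399 0.    1.219 1.551]
dark knob px 162 239 255 285 299 [546.  253.8 101.3]
```

View pics/side2.png

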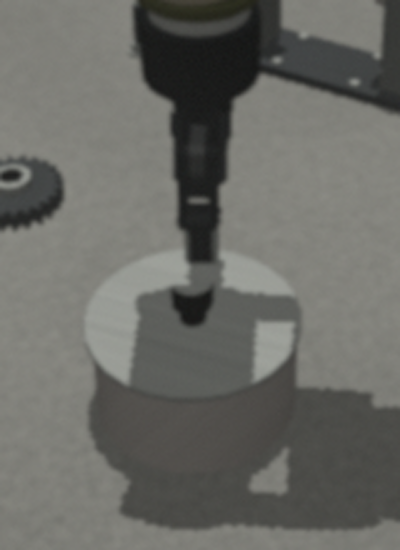

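The gripper stands just behind and above the knob (knob at crop px (192,300)). A small correction, then down and close.

```bash
python3 -c "
from h import *
delta([549.5,243.7,150])"; python3 -m jog '[{"tx":0,"ty":0,"tz":0,"ax":0,"ay":0,"az":0,"jaw":-1},{"tx":0,"ty":0,"tz":0,"ax":0,"ay":0,"az":0,"jaw":-1}]'; python3 -c "
from h import *
delta([549.5,243.7,150])"
```

```text
tool shift [  9.5 -10.3   2.6] toolY ang -1.345 z [-0.001 -0.    -1.   ]
time_s: 3.22
eef_pos: [542.8, 230.7, 153.9]
ee_rot: [-0.0, 0.994, 0.112, 0.001]
force: [0.4, 0.0, 0.2]
grip_width: 0.997
grip_force: 0.0
tool shift [  9.4 -11.2   3.9] toolY ang -1.347 z [ 0.001  0.    -1.   ]
```

```bash
python3 -m jog '[{"tx":9.4,"ty":-11.2,"tz":4,"ax":0,"ay":0,"az":0,"jaw":-1},{"tx":0,"ty":0,"tz":20,"ax":0,"ay":0,"az":0,"jaw":-1},{"tx":0,"ty":0,"tz":20,"ax":0,"ay":0,"az":0,"jaw":-1},{"tx":0,"ty":0,"tz":15,"ax":0,"ay":0,"az":0,"jaw":-1},{"tx":0,"ty":0,"tz":8,"ax":0,"ay":0,"az":0,"jaw":-1}]' 60;python3 -m jog '[{"tx":0,"ty":0,"tz":0,"ax":0,"ay":0,"az":0,"jaw":-0.2},{"tx":0,"ty":0,"tz":0,"ax":0,"ay":0,"az":0,"jaw":0},{"tx":0,"ty":0,"tz":0,"ax":0,"ay":0,"az":0,"jaw":1},{"tx":0,"ty":0,"tz":0,"ax":0,"ay":0,"az":0,"jaw":1},{"tx":0,"ty":0,"tz":0,"ax":0,"ay":0,"az":0,"jaw":1}]' 60; python3 -c "
from h import *
delta([549.5,243.7,87])"
```

```text
time_s: 3.85
eef_pos: [549.3, 244.7, 85.1]
ee_rot: [-0.0, 0.994, 0.112, -0.0]
force: [-0.4, -0.9, 0.8]
grip_width: 1.0
grip_force: 0.0
time_s: 4.47
eef_pos: [549.8, 244.4, 86.8]
ee_rot: [0.0, 0.994, 0.112, 0.001]
force: [-1.0, -1.4, 6.3]
grip_width: 0.33
grip_force: 59.3
tool shift [-0.5  0.7 -0.2] toolY ang -1.346 z [ 0.002  0.    -1.   ]
```

```bash
python3 -m jog '[{"tx":0,"ty":0,"tz":-5,"ax":0,"ay":0,"az":0,"jaw":1},{"tx":0,"ty":0,"tz":-10,"ax":0,"ay":0,"az":0,"jaw":1},{"tx":0,"ty":0,"tz":-15,"ax":0,"ay":0,"az":0,"jaw":1},{"tx":0,"ty":0,"tz":-15,"ax":0,"ay":0,"az":0,"jaw":1},{"tx":0,"ty":0,"tz":-10,"ax":0,"ay":0,"az":0,"jaw":1}]' 60;python3 -m jog '[{"tx":-8,"ty":35,"tz":0,"ax":0,"ay":0,"az":0,"jaw":1},{"tx":-12,"ty":52,"tz":0,"ax":0,"ay":0,"az":0,"jaw":1},{"tx":-12,"ty":52,"tz":0,"ax":0,"ay":0,"az":0,"jaw":1},{"tx":-11,"ty":50,"tz":0,"ax":0,"ay":0,"az":0,"jaw":1},{"tx":-8,"ty":35,"tz":0,"ax":0,"ay":0,"az":0,"jaw":1}]' 60; python3 - <<'E'
from h import *
t=capture("top");c=capture("side"); save(c,"side3.png",(150,150,430,390),2)
delta([550,15,14.8])
for n,c in(("top",t),("side",c)):
    P=cloud(c); m=(c["depth"]>0)&(np.hypot(P[...,0]-549,P[...,1]-244)<55)&(P[...,2]>30); k=P[m]
    print(n,len(k),np.percentile(k[:,2],[5,50,95]).round(1)); 
    for q in("cell_center","cell"):
        for r in place_of(q,n)[:3]: print(q,np.round(r["centre"],1),round(r["conf"],2),atz(c,*r["centre"],38 if q!="cell" else 8).round(1))
save(t,"top3.png",(160,160,235,235),8)
E
```

```text
time_s: 5.1
eef_pos: [549.6, 244.6, 142.3]
ee_rot: [-0.0, 0.994, 0.112, 0.001]
force: [0.5, 0.2, -2.8]
grip_width: 0.333
grip_force: 59.3
time_s: 5.72
eef_pos: [549.5, 12.7, 141.4]
ee_rot: [0.0, 0.994, 0.112, 0.0]
force: [0.5, 0.6, -2.9]
grip_width: 0.33
grip_force: 59.5
tool shift [  1.   -3.3 126.5] toolY ang -1.35 z [ 0.    -0.001 -1.   ]
top 135 [33.5 67.1 71.5]
cell_center [201.5 196. ] 0.62 [560.  245.8  38. ]
cell [201.3 201.7] 0.7 [549.9 250.7   8. ]
side 437 [32.8 57.5 68.3]
cell_center [246. 317.] 0.8 [549.6 251.5  38. ]
cell [241.4 325.7] 0.94 [560.7 246.3   8. ]
```

View pics/top3.png

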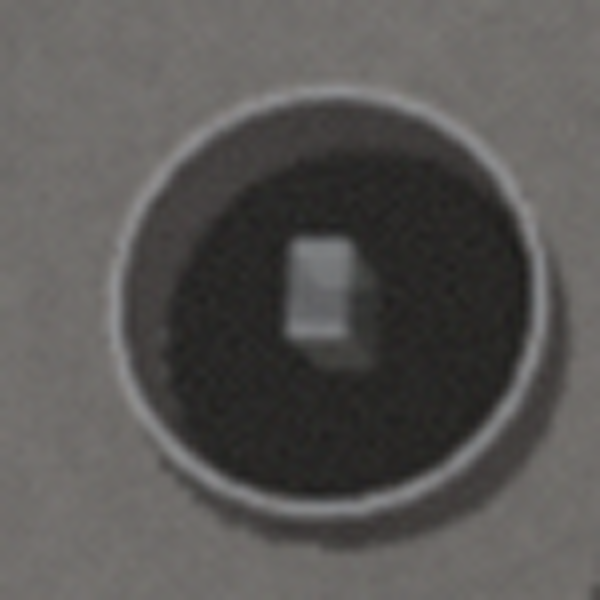

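View pics/side3.png

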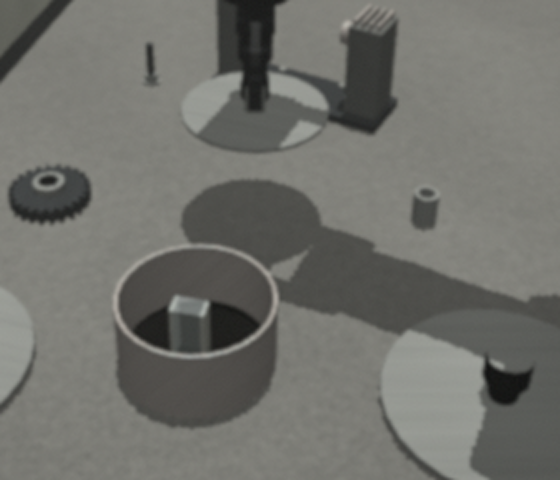

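Tin crop: the cell's top face is at crop px x 290–350, y 238–338. That makes it 20 mm across world y and 32 mm along world x, so the frosted faces look along about ±x. The side view shows the lid held level over clear bench, with the cell upright in the tin at (190,325). Lowering the lid.

```bash
python3 -m jog '[{"tx":0,"ty":0,"tz":25,"ax":0,"ay":0,"az":0,"jaw":1},{"tx":0,"ty":0,"tz":35,"ax":0,"ay":0,"az":0,"jaw":1},{"tx":0,"ty":0,"tz":30,"ax":0,"ay":0,"az":0,"jaw":1},{"tx":0,"ty":0,"tz":20,"ax":0,"ay":0,"az":0,"jaw":1},{"tx":0,"ty":0,"tz":10,"ax":0,"ay":0,"az":0,"jaw":1}]' 60;python3 -m jog '[{"tx":0,"ty":0,"tz":3,"ax":0,"ay":0,"az":0,"jaw":1},{"tx":0,"ty":0,"tz":2,"ax":0,"ay":0,"az":0,"jaw":1},{"tx":0,"ty":0,"tz":0,"ax":0,"ay":0,"az":0,"jaw":1}]'
```

```text
time_s: 6.65
eef_pos: [549.3, 15.8, 20.0]
ee_rot: [-0.0, 0.994, 0.113, -0.001]
force: [-0.0, -0.6, -2.0]
grip_width: 0.33
grip_force: 59.6
time_s: 7.02
eef_pos: [549.8, 14.8, 16.3]
ee_rot: [0.0, 0.994, 0.112, 0.0]
force: [0.2, -0.8, -2.7]
grip_width: 0.327
grip_force: 59.7
```

```bash
python3 -m jog '[{"tx":0,"ty":0,"tz":1.5,"ax":0,"ay":0,"az":0,"jaw":1},{"tx":0,"ty":0,"tz":0,"ax":0,"ay":0,"az":0,"jaw":1}]' 20;python3 -c "
from rig import sense;print(sense()['force'],sense()['eef_pos'])"
```

```text
time_s: 7.28
eef_pos: [549.9, 14.8, 14.8]
ee_rot: [0.0, 0.994, 0.112, 0.0]
force: [-0.4, 1.2, 1.5]
grip_width: 0.336
grip_force: 60.0
[-0.40712895  1.23089916  1.52565771] [549.88339255  14.76999017  14.82934229]
```

```bash
python3 -m jog '[{"tx":0,"ty":0,"tz":0.7,"ax":0,"ay":0,"az":0,"jaw":1},{"tx":0,"ty":0,"tz":0,"ax":0,"ay":0,"az":0,"jaw":1}]' 60; python3 -m jog '[{"tx":0,"ty":0,"tz":0,"ax":0,"ay":0,"az":0,"jaw":0.2},{"tx":0,"ty":0,"tz":0,"ax":0,"ay":0,"az":0,"jaw":-0.2},{"tx":0,"ty":0,"tz":0,"ax":0,"ay":0,"az":0,"jaw":-1},{"tx":0,"ty":0,"tz":0,"ax":0,"ay":0,"az":0,"jaw":-1},{"tx":0,"ty":0,"tz":0,"ax":0,"ay":0,"az":0,"jaw":-1}]'; python3 -m jog '[{"tx":0,"ty":0,"tz":-20,"ax":0,"ay":0,"az":0,"jaw":-1},{"tx":0,"ty":0,"tz":-50,"ax":0,"ay":0,"az":0,"jaw":-1},{"tx":0,"ty":0,"tz":-50,"ax":0,"ay":0,"az":0,"jaw":-1},{"tx":0,"ty":0,"tz":-40,"ax":0,"ay":0,"az":0,"jaw":-1},{"tx":0,"ty":0,"tz":0,"ax":0,"ay":0,"az":0,"jaw":-1}]'
python3 - <<'E'
from h import *
t=capture("top");s=capture("side"); save(s,"side4.png",(150,180,350,340),4)
P=cloud(s); m=(s["depth"]>0)&(np.hypot(P[...,0]-549,P[...,1]-15)<70)&(P[...,2]>3)&(P[...,2]<20); k=P[m]
A=np.c_[k[:,:2],np.ones(len(k))]; co=np.linalg.lstsq(A,k[:,2],rcond=None)[0]; print("lid plane",co[:2],k[:,2].mean())
for n,c in(("top",t),("side",s)):
    print(n,[ (r["centre"],round(r["conf"],2)) for r in place_of("cell_center",n)[:2]])
g=cv2.cvtColor(t["color"],cv2.COLOR_RGB2GRAY)
np.set_printoptions(linewidth=200); print(g[184:210,190:212])
K=8; up=cv2.resize(g[180:215,185:220],None,fx=K,fy=K,interpolation=cv2.INTER_CUBIC)
for th in(85,100,110,120):
    n,l,st,ce=cv2.connectedComponentsWithStats((up>th).astype(np.uint8))
    i=l[int((196-180)*K),int((200-185)*K)]
    if not i: print(th,"-");continue
    v,u=np.nonzero(l==i); pts=np.array([atz(t,185+(a+.5)/K-.5,180+(b+.5)/K-.5,68)[:2] for a,b in zip(u,v)],np.float32); print(th,cv2.minAreaRect(pts),pts.mean(0))
E
```

```text
time_s: 7.52
eef_pos: [549.9, 14.8, 14.8]
ee_rot: [0.0, 0.994, 0.112, 0.0]
force: [-4.1, 1.2, 9.9]
grip_width: 0.336
grip_force: 60.9
time_s: 8.15
eef_pos: [549.6, 14.8, 13.6]
ee_rot: [-0.0, 0.994, 0.112, -0.0]
force: [1.0, -0.5, 0.2]
grip_width: 0.996
grip_force: 0.0
time_s: 8.78
eef_pos: [550.8, 14.6, 176.6]
ee_rot: [0.001, 0.994, 0.112, 0.003]
force: [-0.6, 0.5, -0.5]
grip_width: 1.001
grip_force: 0.0
lid plane [-0.00069048  0.0023838 ] 8.088008077386545
top [([202.7, 196.5], 0.57)]
side [([245.1, 315.6], 0.58), ([275.4, 255.3], 0.3)]
[[ 45  39  42  41  42  41  38  39  37  43  42  38  41  40  39  40  39  43  41  43  45  43]
 [ 40  41  40  40  39  41  40  40  40  41  44  37  43  42  38  38  38  38  35  43  40  39]
 [ 39  40  39  36  35  43  38  39  41  38  39  40  35  40  40  36  43  40  38  39  39  40]
 [ 39  38  39  40  41  40  40  38  39  38  37  40  41  38  40  40  39  39  42  45  37  36]
 [ 40  41  36  41  39  39  36  39  40  39  38  40  36  40  38  39  39  45  37  37  39  43]
 [ 43  39  45  41  39  39  50  65  65  66  66  68  65  58  41  37  41  39  37  40  39  38]
 [ 38  43 
[... 1377 characters left out ...]
 40  41  37  41  55  62  64  63  60  62  63  55  46  37  39  39  44]
 [ 38  41  43  40  38  41  40  37  37  45  47  50  43  44  47  44  41  38  37  38  40  40]
 [ 42  37  42  40  36  35  40  39  37  39  39  40  39  38  41  36  41  42  38  38  34  38]
 [ 38  38  38  34  39  40  42  37  41  39  37  39  37  40  40  41  38  38  40  37  40  43]
 [ 39  40  37  40  39  41  38  37  42  42  38  39  39  37  40  39  39  35  39  39  41  38]]
85 ((554.3595581054688, 245.5879669189453), (21.358232498168945, 35.124664306640625), 89.9439926147461) [554.46625 245.89285]
100 ((560.5259399414062, 245.80856323242188), (21.14567756652832, 18.665687561035156), 1.1647952795028687) [562.2711  245.26428]
110 -
120 -
```

View pics/side4.png

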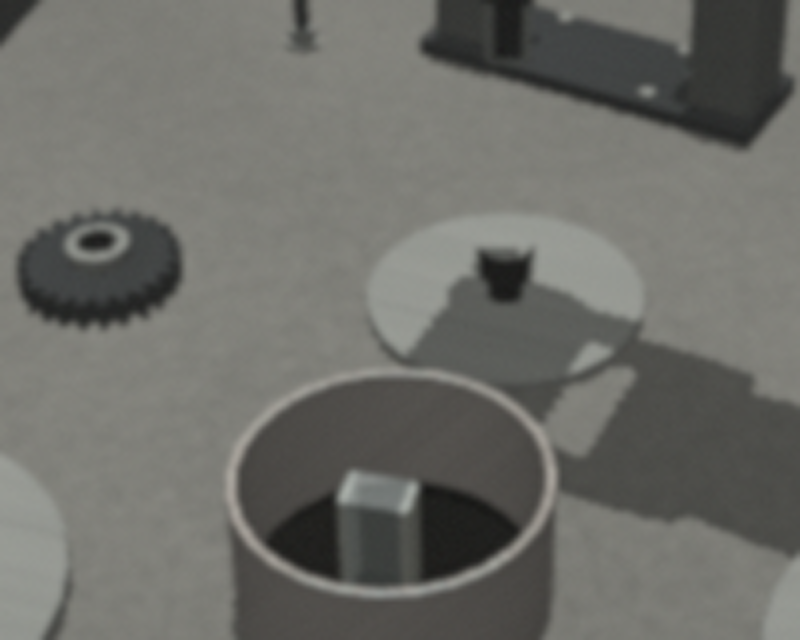

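The lid lies flat, knob up and free (crop (505,295)); the plane fit gives almost no tilt. The cell stands upright in the tin, its top at crop (380,490). Next I refine the cell pose and move over it.

```bash
python3 - <<'E'
from h import *
t=capture("top"); g=cv2.cvtColor(t["color"],cv2.COLOR_RGB2GRAY).astype(float)
L=[];Rr=[]
for v in range(191,201):
    r=g[v]; top=np.median(r[198:202])
    th=(40+top)/2; u=next(u for u in range(193,199) if r[u]>=th); L.append((u-1+(th-r[u-1])/(r[u]-r[u-1]),v))
    th=(60+top)/2; u=next(u for u in range(206,200,-1) if r[u]>=th); Rr.append((u+(r[u]-th)/(r[u]-r[u+1]),v))
for e in(L,Rr):
    w=np.array([atz(t,*p,68)[:2] for p in e]); c=np.polyfit(w[:,0],w[:,1],1); print("edge slope",c[0],"y at 554",np.polyval(c,554))
print(atz(t,199.65,195.55,68), "tin rim ctr check")
s=capture("side"); P=cloud(s); 
m=(s["depth"]>0)&(np.hypot(P[...,0]-554,P[...,1]-246)<35)&(P[...,2]>62)&(P[...,2]<75); k=P[m]; print(len(k),k.mean(0),cv2.minAreaRect(k[:,:2].astype(np.float32)))
E
python3 -m jog '[{"tx":11,"ty":-45,"tz":0,"ax":0,"ay":0,"az":0,"jaw":-1},{"tx":11,"ty":-45,"tz":0,"ax":0,"ay":0,"az":0,"jaw":-1},{"tx":11,"ty":-45,"tz":0,"ax":0,"ay":0,"az":0,"jaw":-1},{"tx":11,"ty":-45,"tz":0,"ax":0,"ay":0,"az":0,"jaw":-1},{"tx":11,"ty":-45,"tz":0,"ax":0,"ay":0,"az":0,"jaw":-1}]'
python3 -m jog '[{"tx":0,"ty":0,"tz":0,"ax":0,"ay":0,"az":-0.166,"jaw":-1},{"tx":0,"ty":0,"tz":0,"ax":0,"ay":0,"az":-0.166,"jaw":-1},{"tx":0,"ty":0,"tz":0,"ax":0,"ay":0,"az":-0.166,"jaw":-1},{"tx":0,"ty":0,"tz":0,"ax":0,"ay":0,"az":-0.166,"jaw":-1}]'
python3 -m jog '[{"tx":0,"ty":0,"tz":0,"ax":0,"ay":0,"az":-0.166,"jaw":-1},{"tx":0,"ty":0,"tz":0,"ax":0,"ay":0,"az":-0.166,"jaw":-1},{"tx":0,"ty":0,"tz":0,"ax":0,"ay":0,"az":-0.166,"jaw":-1},{"tx":0,"ty":0,"tz":0,"ax":0,"ay":0,"az":-0.166,"jaw":-1},{"tx":0,"ty":0,"tz":0,"ax":0,"ay":0,"az":0,"jaw":-1}]'
python3 -c "
from h import *
delta([554.5,245.8,120]);print(sense()['joints'].round(3))"
```

```text
edge slope -0.024851521605779147 y at 554 256.5013427768823
edge slope -0.047286494613930155 y at 554 236.23679833484135
[554.8329618  245.57956878  68.        ] tin rim ctr check
181 [552.96507265 247.61286531  66.40901119] ((553.920166015625, 245.99154663085938), (32.91158676147461, 24.57735252380371), 2.4243505001068115)
time_s: 9.7
eef_pos: [552.7, 247.8, 172.8]
ee_rot: [0.0, 0.994, 0.112, -0.001]
force: [0.4, -1.0, 0.0]
grip_width: 1.002
grip_force: 0.0
time_s: 10.2
eef_pos: [552.8, 246.3, 172.7]
ee_rot: [-0.0, 0.902, 0.432, -0.001]
force: [-0.1, -0.1, 0.4]
grip_width: 1.0
grip_force: 0.0
time_s: 10.82
eef_pos: [552.8, 246.3, 172.9]
ee_rot: [-0.0, 0.714, 0.7, -0.001]
force: [0.1, -0.4, 0.3]
grip_width: 1.002
grip_force: 0.0
tool shift [-0.5  1.7 52.9] toolY ang -0.02 z [-0.001 -0.    -1.   ]
[0.226 0.536 1.323 0.    1.284 0.245]
```

```bash
python3 -m jog '[{"tx":-0.5,"ty":1.7,"tz":30,"ax":0,"ay":0,"az":0.01,"jaw":-0.7},{"tx":0,"ty":0,"tz":35,"ax":0,"ay":0,"az":0,"jaw":-0.7},{"tx":0,"ty":0,"tz":20,"ax":0,"ay":0,"az":0,"jaw":-0.7},{"tx":0,"ty":0,"tz":0,"ax":0,"ay":0,"az":0,"jaw":-0.7}]' 40
python3 - <<'E'
from h import *
delta([554.5,245.9,26])
t=capture("top");s=capture("side")
a=cv2.resize(t["color"][165:235,160:240],None,fx=5,fy=5,interpolation=cv2.INTER_CUBIC);b=cv2.resize(s["color"][250:370,190:310],(350,350),interpolation=cv2.INTER_CUBIC)
cv2.imwrite("pics/desc.png",np.hstack([a,b])[...,::-1])
E
```

```text
time_s: 11.32
eef_pos: [553.9, 245.6, 87.0]
ee_rot: [-0.001, 0.718, 0.696, -0.002]
force: [0.3, 0.2, 0.2]
grip_width: 0.849
grip_force: 0.0
tool shift [ 0.3  0.8 61. ] toolY ang -0.031 z [-0.003 -0.001 -1.   ]
```

View pics/desc.png

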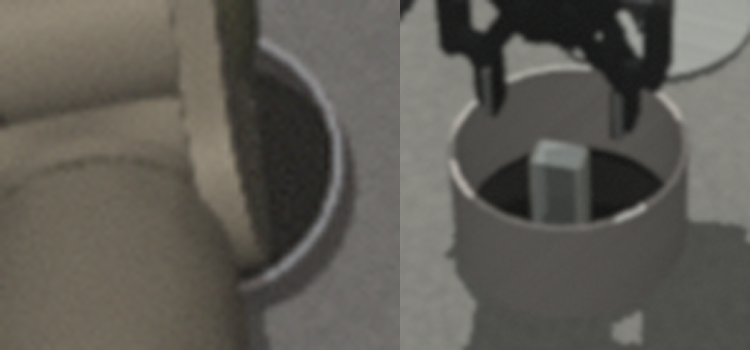

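In the side half the fingers, at (490,90) and (625,115), straddle the cell at (560,185) along its frosted direction, inside the tin. The top view is blocked by the arm. Descending and closing gently.

```bash
python3 -m jog '[{"tx":0.3,"ty":0.8,"tz":20,"ax":0,"ay":0,"az":0,"jaw":-0.7},{"tx":0,"ty":0,"tz":20,"ax":0,"ay":0,"az":0,"jaw":-0.7},{"tx":0,"ty":0,"tz":15,"ax":0,"ay":0,"az":0,"jaw":-0.7},{"tx":0,"ty":0,"tz":6,"ax":0,"ay":0,"az":0,"jaw":-0.7},{"tx":0,"ty":0,"tz":0,"ax":0,"ay":0,"az":0,"jaw":-0.7}]' 30
python3 -m jog '[{"tx":0,"ty":0,"tz":0,"ax":0,"ay":0,"az":0,"jaw":-0.3},{"tx":0,"ty":0,"tz":0,"ax":0,"ay":0,"az":0,"jaw":0},{"tx":0,"ty":0,"tz":0,"ax":0,"ay":0,"az":0,"jaw":0.3},{"tx":0,"ty":0,"tz":0,"ax":0,"ay":0,"az":0,"jaw":1},{"tx":0,"ty":0,"tz":0,"ax":0,"ay":0,"az":0,"jaw":1}]' 30
python3 -c "
from h import *
delta([554.5,245.9,26])
c=capture('side');save(c,'grasp.png',(190,230,310,370),4)"
```

```text
time_s: 12.05
eef_pos: [555.7, 246.2, 27.9]
ee_rot: [0.0, 0.717, 0.697, 0.0]
force: [-0.4, 0.2, -0.2]
grip_width: 0.853
grip_force: 0.0
time_s: 12.68
eef_pos: [555.8, 246.2, 28.1]
ee_rot: [0.0, 0.717, 0.697, 0.0]
force: [-1.2, 0.8, 5.2]
grip_width: 0.368
grip_force: 30.1
tool shift [-0.4 -1.3  2.1] toolY ang -0.028 z [ 0.001  0.    -1.   ]
```

View pics/grasp.png

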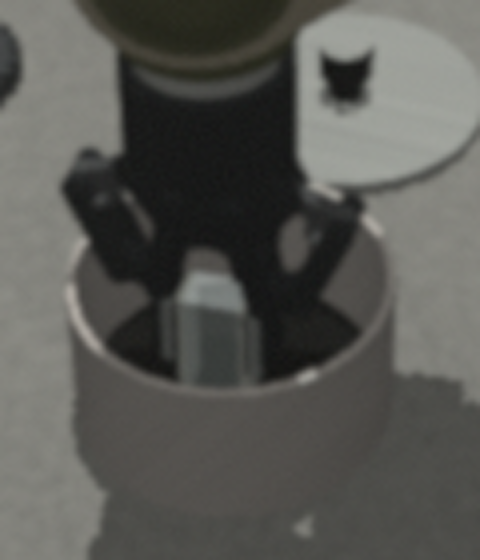

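The cell is held between the two pads by its frosted ends; the clear face towards the camera at (212,340) is free. Opening 0.368 (about 31 mm) fits. Lifting.

```bash
python3 -m jog '[{"tx":0,"ty":0,"tz":-6,"ax":0,"ay":0,"az":0,"jaw":1},{"tx":0,"ty":0,"tz":-12,"ax":0,"ay":0,"az":0,"jaw":1},{"tx":0,"ty":0,"tz":-20,"ax":0,"ay":0,"az":0,"jaw":1},{"tx":0,"ty":0,"tz":-25,"ax":0,"ay":0,"az":0,"jaw":1},{"tx":0,"ty":0,"tz":-25,"ax":0,"ay":0,"az":0,"jaw":1}]' 40
python3 -m jog '[{"tx":0,"ty":0,"tz":-25,"ax":0,"ay":0,"az":0,"jaw":1},{"tx":0,"ty":0,"tz":-25,"ax":0,"ay":0,"az":0,"jaw":1},{"tx":0,"ty":0,"tz":-25,"ax":0,"ay":0,"az":0,"jaw":1},{"tx":0,"ty":0,"tz":-10,"ax":0,"ay":0,"az":0,"jaw":1},{"tx":0,"ty":0,"tz":0,"ax":0,"ay":0,"az":0,"jaw":1}]' 40
python3 - <<'E'
from h import *
delta([543.3,-244,200])
t=capture("top"); P=cloud(t)
# tester axis from top faces
hs=[]
m=(t["depth"]>0)&(P[...,2]>128)&(P[...,2]<150)&(np.hypot(P[...,0]-543,P[...,1]+244)<130)
for sg in(-1,1):
    k=P[m&((P[...,0]-543)*sg>0)]; print(len(k),np.median(k,0).round(1),cv2.minAreaRect(k[:,:2].astype(np.float32)))
m=(t["depth"]>0)&(P[...,2]>8)&(P[...,2]<17); 
a=-0.266; ux=np.array([np.cos(a),np.sin(a)]); uy=np.array([-ux[1],ux[0]])
D=P[...,:2]-np.array([543.3,-244]); X=D@ux; Y=D@uy
mm=m&(abs(X)<45)&(abs(Y)<70)
for lo in range(-45,45,15):
    y=Y[mm&(X>=lo)&(X<lo+15)]; print(lo,len(y),np.percentile(y,[1,99]).round(1))
x=X[m&(abs(Y)<30)&(abs(X)<135)]; print(np.percentile(x,[0.5,99.5]))
E
```

```text
time_s: 13.35
eef_pos: [555.5, 246.1, 117.0]
ee_rot: [0.0, 0.717, 0.697, 0.0]
force: [-1.4, -0.8, -1.0]
grip_width: 0.367
grip_force: 39.7
time_s: 13.98
eef_pos: [555.6, 246.1, 200.9]
ee_rot: [0.0, 0.717, 0.697, 0.0]
force: [-1.2, -0.2, -2.1]
grip_width: 0.375
grip_force: 39.7
tool shift [-490.3    1.5    0.8] toolY ang -0.028 z [ 0.001  0.    -1.   ]
398 [ 453.7 -219.6  136.2] ((461.45770263671875, -222.29833984375), (56.34709548950195, 58.75594711303711), 74.92892456054688)
371 [ 631.7 -267.9  134.9] ((626.0187377929688, -267.0074462890625), (55.62619400024414, 59.850730895996094), 74.3417739868164)
-45 75 [-39.3  39.3]
-30 133 [-39.1  39.9]
-15 129 [-40.   39.1]
0 136 [-40.3  37.5]
15 137 [-40.1  38.2]
30 129 [-38.1  38.3]
[-118.18628078  107.36051733]
```

```bash
python3 -m jog '[{"tx":-35,"ty":0,"tz":0,"ax":0,"ay":0,"az":0,"jaw":1},{"tx":-50,"ty":0,"tz":0,"ax":0,"ay":0,"az":0,"jaw":1},{"tx":-50,"ty":0,"tz":0,"ax":0,"ay":0,"az":0,"jaw":1},{"tx":-50,"ty":0,"tz":0,"ax":0,"ay":0,"az":0,"jaw":1},{"tx":-50,"ty":0,"tz":0,"ax":0,"ay":0,"az":0,"jaw":1}]' 40
python3 -m jog '[{"tx":-50,"ty":0,"tz":0,"ax":0,"ay":0,"az":0,"jaw":1},{"tx":-50,"ty":0,"tz":0,"ax":0,"ay":0,"az":0,"jaw":1},{"tx":-50,"ty":0,"tz":0,"ax":0,"ay":0,"az":0,"jaw":1},{"tx":-25,"ty":0,"tz":0,"ax":0,"ay":0,"az":0,"jaw":1},{"tx":0,"ty":0,"tz":0,"ax":0,"ay":0,"az":0,"jaw":1}]' 40
python3 - <<'E'
from h import *
delta([543,-244,200])
a=-0.266; ux=np.array([np.cos(a),np.sin(a)]); uy=np.array([-ux[1],ux[0]])
for n in("top","side"):
    c=capture(n);P=cloud(c);D=P[...,:2]-np.array([543.,-244]); X=D@ux; Y=D@uy
    for q in("beam_mid",):
        for r in place_of(q,n)[:2]: w=atz(c,*r["centre"],110); print(n,q,r["conf"],w.round(1),(w[:2]-[543,-244])@ux,(w[:2]-[543,-244])@uy)
    for lo,hi in((-76,-50),(50,76)):
        m=(c["depth"]>0)&(X>lo)&(X<hi)&(abs(Y)<40)&(P[...,2]>85)&(P[...,2]<130); k=P[m]
        if len(k)>3: print(n,lo,len(k),"Y",np.percentile(Y[m],[5,50,95]).round(1),"Z",np.percentile(k[:,2],[5,50,95]).round(1),"X",np.percentile(X[m],[2,98]).round(1))
E
```

```text
time_s: 14.65
eef_pos: [548.3, 9.7, 199.5]
ee_rot: [-0.001, 0.717, 0.697, -0.001]
force: [-0.0, 0.2, 0.4]
grip_width: 0.368
grip_force: 39.8
time_s: 15.28
eef_pos: [543.5, -165.0, 199.3]
ee_rot: [-0.001, 0.718, 0.696, -0.0]
force: [0.3, -0.1, -0.9]
grip_width: 0.372
grip_force: 39.8
tool shift [-79.    2.   -0.8] toolY ang -0.031 z [-0.002  0.001 -1.   ]
top beam_mid 0.68 [ 553.4 -241.8  110. ] 9.436306794557872 4.799773994413911
side -76 76 Y [ 0.7 13.6 28.9] Z [ 90.  112.6 126. ] X [-75.9 -54.6]
side 50 203 Y [-14.6   9.4  26.2] Z [ 91.4 113.4 126.9] X [52.5 75.3]
```

```bash
python3 -m jog '[{"tx":-25,"ty":0,"tz":0,"ax":0,"ay":0,"az":0,"jaw":1},{"tx":-30,"ty":2,"tz":0,"ax":0,"ay":0,"az":0,"jaw":1},{"tx":-24,"ty":0,"tz":0,"ax":0,"ay":0,"az":0,"jaw":1},{"tx":0,"ty":0,"tz":0,"ax":0,"ay":0,"az":-0.167,"jaw":1},{"tx":0,"ty":0,"tz":0,"ax":0,"ay":0,"az":-0.167,"jaw":1}]' 40
python3 -m jog '[{"tx":0,"ty":0,"tz":0,"ax":0,"ay":0,"az":-0.167,"jaw":1},{"tx":0,"ty":0,"tz":0,"ax":0,"ay":0,"az":-0.167,"jaw":1},{"tx":0,"ty":0,"tz":0,"ax":0,"ay":0,"az":-0.167,"jaw":1},{"tx":0,"ty":0,"tz":0,"ax":0,"ay":0,"az":-0.167,"jaw":1},{"tx":0,"ty":0,"tz":0,"ax":0,"ay":0,"az":-0.167,"jaw":1}]' 40
python3 -m jog '[{"tx":0,"ty":0,"tz":0,"ax":0,"ay":0,"az":-0.167,"jaw":1},{"tx":0,"ty":0,"tz":0,"ax":0,"ay":0,"az":0,"jaw":1},{"tx":0,"ty":0,"tz":0,"ax":0,"ay":0,"az":0,"jaw":1}]' 40
python3 - <<'E'
from h import *
delta([543,-244,100]); print(sense()["joints"].round(2))
c=capture("side"); save(c,"over.png",(220,80,380,220),4)
E
```

```text
time_s: 16.1
eef_pos: [543.9, -242.7, 200.5]
ee_rot: [-0.0, 0.589, 0.808, 0.0]
force: [-0.1, -0.2, -0.9]
grip_width: 0.372
grip_force: 39.7
time_s: 16.73
eef_pos: [543.9, -242.4, 200.6]
ee_rot: [-0.0, 0.21, 0.978, 0.0]
force: [0.3, 0.5, -1.0]
grip_width: 0.372
grip_force: 39.7
time_s: 17.1
eef_pos: [543.9, -242.6, 200.6]
ee_rot: [-0.0, 0.132, 0.991, 0.0]
force: [-0.7, 0.0, -0.9]
grip_width: 0.37
grip_force: 39.7
tool shift [  0.5  -1.6 100.6] toolY ang 1.305 z [-0.  0. -1.]
[-0.62  0.49  1.32  0.    1.33 -1.92]
```

View pics/over.png

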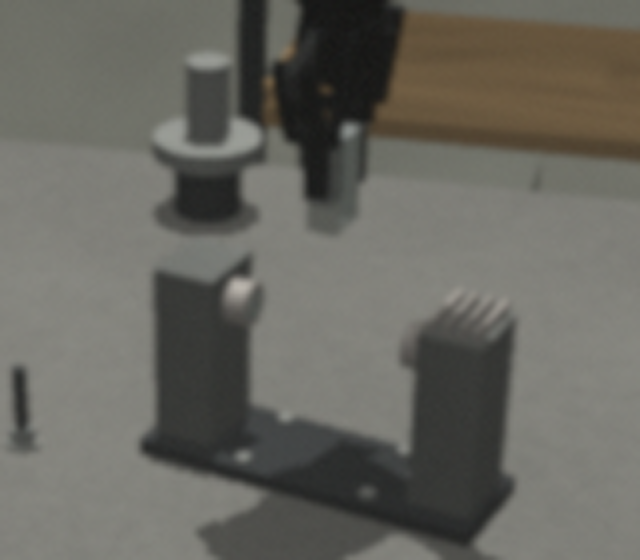

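The cell hangs upright at crop (335,180), above the gap between the noses at (242,300) and (412,340). Descending.

```bash
python3 -m jog '[{"tx":0.5,"ty":-1.6,"tz":15,"ax":0,"ay":0,"az":0,"jaw":1},{"tx":0,"ty":0,"tz":25,"ax":0,"ay":0,"az":0,"jaw":1},{"tx":0,"ty":0,"tz":25,"ax":0,"ay":0,"az":0,"jaw":1},{"tx":0,"ty":0,"tz":20,"ax":0,"ay":0,"az":0,"jaw":1},{"tx":0,"ty":0,"tz":12,"ax":0,"ay":0,"az":0,"jaw":1}]' 40
python3 -m jog '[{"tx":0,"ty":0,"tz":3.5,"ax":0,"ay":0,"az":0,"jaw":1},{"tx":0,"ty":0,"tz":0,"ax":0,"ay":0,"az":0,"jaw":1},{"tx":0,"ty":0,"tz":0,"ax":0,"ay":0,"az":0,"jaw":1}]' 40
python3 - <<'E'
from h import *
delta([543,-244,100])
a=-0.266; ux=np.array([np.cos(a),np.sin(a)]); uy=np.array([-ux[1],ux[0]])
c=capture("side"); im=c["color"].copy()
K=6; x0,y0=240,110; im=cv2.resize(im[y0:y0+95,x0:x0+120],None,fx=K,fy=K,interpolation=cv2.INTER_CUBIC)
def proj(p):
    q=c["camera_from_world"]@np.r_[p,1]; return (c["fx"]*q[0]/-q[2]+c["cx"], c["fy"]*-q[1]/-q[2]+c["cy"])
def dot(X,Y,Z,col):
    w=np.array([543,-244])+X*ux+Y*uy; u,v=proj([*w,Z]); cv2.circle(im,(int((u-x0+.5)*K),int((v-y0+.5)*K)),3,col,-1)
for X in(-10,10):
    for Z in(80,140):
        dot(X,16,Z,(255,0,0)); dot(X,-16,Z,(255,255,0))
dot(-55,0,110,(0,255,0)); dot(55,0,110,(0,255,0))
cv2.imwrite("pics/fin.png",im[...,::-1])
print(place_of("cell_center","side")[:2], proj([543,-244,110]))
E
```

```text
time_s: 17.77
eef_pos: [542.4, -243.8, 101.8]
ee_rot: [-0.001, 0.131, 0.991, 0.001]
force: [-0.8, 0.4, -0.7]
grip_width: 0.366
grip_force: 39.7
time_s: 18.15
eef_pos: [543.2, -244.3, 100.8]
ee_rot: [0.001, 0.131, 0.991, -0.0]
force: [-0.1, 0.1, -0.8]
grip_width: 0.368
grip_force: 39.7
tool shift [0.3 0.2 0.8] toolY ang 1.308 z [ 0.001 -0.001 -1.   ]
[{'centre': [300.5, 162.5], 'conf': 0.72}] (np.float64(301.918850568875), np.float64(160.5800303199227))
```

View pics/fin.png

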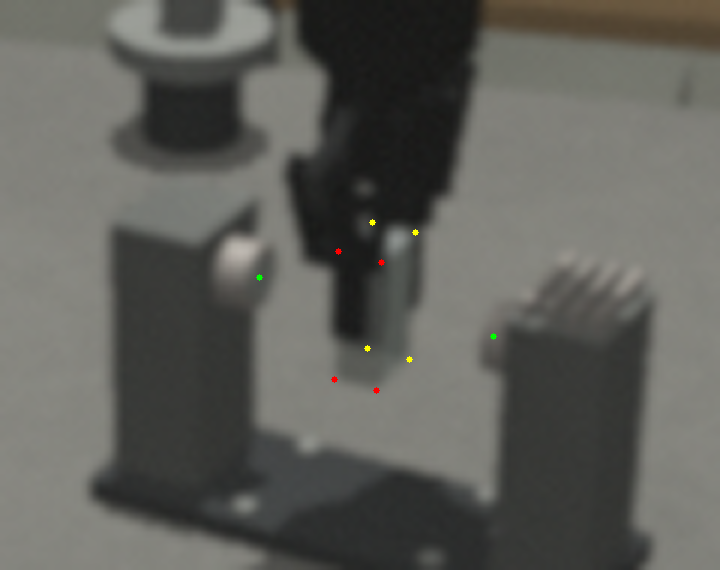

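The cell is upright between the noses at (243,272) and (490,340), and its outline matches the predicted corners to about 1.5 px, perhaps 3 mm high. One quick numeric check.

```bash
python3 - <<'E'
from h import *
a=-0.266; ux=np.array([np.cos(a),np.sin(a)]); uy=np.array([-ux[1],ux[0]])
c=capture("side"); P=cloud(c); D=P[...,:2]-np.array([543,-244]); X=D@ux;Y=D@uy
m=(c["depth"]>0)&(abs(X)<25)&(abs(Y)<40)&(P[...,2]>60)&(P[...,2]<112)
print(m.sum(),"X",np.percentile(X[m],[3,50,97]).round(1),"Y",np.percentile(Y[m],[3,50,97]).round(1),"Z",np.percentile(P[m][:,2],[0,1,3,50]).round(1))
v,u=np.nonzero(m); print(u.min(),u.max(),v.min(),v.max())
g=cv2.cvtColor(c["color"],cv2.COLOR_RGB2GRAY); np.set_printoptions(linewidth=200); print(g[150:180,292:312])
k=P[(c["depth"]>0)&(np.hypot(P[...,0]-549.8,P[...,1]-14.8)<70)&(P[...,2]<15)&(P[...,2]>4)]; print("lid",len(k),k.mean(0))
E
```

```text
136 X [-12.2  -9.2   8.4] Y [-17.7  14.1  28.1] Z [77.  78.5 79.8 95.1]
295 310 158 174
[[ 29  30  30  31  28  28  26  30  37  41  36  53  98 133 134 114  87  69  92 122]
 [ 29  31  32  32  31  29  27  27  29  30  32  53  93 121 116  97  75  67  91 121]
 [ 33  31  32  31  31  29  28  27  27  27  32  51  83 101  97  85  72  66  92 122]
 [ 54  46  39  33  29  28  26  28  28  28  33  47  71  86  87  82  73  68  96 121]
 [ 92  83  69  49  34  28  27  28  28  30  36  48  66  81  84  81  72  70  97 122]
 [120 116 101  70  38  26  29  26  27  35  45  54  69  81  85  82  72  70  97 123]
 [130 127 111  75  42  28  28  26  32  43  56  62  71  82  85  81  72  70  98 122]
 [130 127 111  77  42  30  30  29  33  48  61  66  73  81  84  80  72  72 100 124]
 [130 127 111  78  42  29  27  27  35  49  62  65  73  81  84  79  69  74 104 125]
 [130 129 112  77  42  29  29  29  35  48  61  67  74  82  83  78  68  78 107 126]
 [131 129 112  78  41  29  28  27  36  49  63  68  73  83  82  78  72  86 113 127]
 [131 129 112  77  41  29  29  29  38  50  62  68  74  81  83  82  85 101 120 129]
 [130 127 110  7
[... 828 characters left out ...]
120 104  95  93  92  91  90  91  95 105 114 123 125 128 129 129 129]
 [129 129 127 124 114 108 103 100  97  95  95 103 114 122 127 128 129 130 129 129]
 [129 129 129 129 125 122 120 116 112 108 108 113 122 128 129 130 130 129 130 129]
 [129 130 129 129 129 129 129 126 125 124 124 125 128 129 130 129 130 129 128 128]
 [130 129 130 130 132 131 130 129 130 131 130 130 129 129 128 129 128 129 128 128]
 [130 130 130 131 130 130 130 129 129 129 131 130 130 129 128 127 127 127 128 128]
 [128 129 129 131 130 130 130 130 129 129 129 130 130 129 128 128 127 127 128 130]
 [128 129 129 130 129 128 130 129 127 129 129 131 129 129 128 128 128 127 128 130]]
lid 1776 [548.83245476  18.67720086   8.08357655]
```

```bash
python3 -m jog '[{"tx":0,"ty":0,"tz":0,"ax":0,"ay":0,"az":0,"jaw":1},{"tx":0,"ty":0,"tz":0,"ax":0,"ay":0,"az":0,"jaw":1}]' 40; python3 -c "
from rig import finish_job;print(finish_job())"
```

```text
time_s: 18.55
eef_pos: [543.0, -244.2, 100.2]
ee_rot: [0.0, 0.131, 0.991, -0.0]
force: [-0.2, 0.1, -0.9]
grip_width: 0.373
grip_force: 39.7
the job is handed in; nothing more can be done
None
```

I've handed the job in at about 18.6 s: the lid lies flat on the bench, knob up and let go, and the cell is held upright by its frosted faces in the light path. By camera it is centred to within a few millimetres; the hand-in gave no pass/fail verdict.

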